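# Check two hinged kitchen tins and pull out the stiff one

## Task

One of the two steel tins with a wooden bar handle has a stiff hinge. Check both: lift each lid well open, to about 40 degrees, and let go of it; a good lid drops shut by itself, a stiff one stays up. Then slide the stiff tin about 10 cm straight towards you along the worktop, its lid left standing open, and leave the good tin shut in its place.

Things in the scene. Friction and masses are not known exactly. Their poses are not given: they have to be found in the camera images.
- tin_a: One of two loose steel tins, alike outside, standing side by side (left or right varies). Origin: centre of the underside; z up, x from front (towards the robot, yaw up to 17 degrees) to hinged back, y along the hinge. Body 100 (x) x 90 (y) x 60 (z) mm; lid 6 mm thick on top; 0.8 kg in all. The hinge axis is at x=+50, z=60 mm; hinge knuckles project 4 mm behind the back wall.
- tin_a_lid (a joint): Lid angle of tin_a, rad: 0 shut, growing as the lid's front swings up; stop at 1.1. On the lid a wooden bar handle, a cylinder 16 mm thick, 24 mm long along y, on a thin stem; its centre at x=-40, y=0, z=96 mm of the tin when shut, 22 mm clear under the bar. Pinched from above on its two flat ends it pivots between the fingers, so the gripper need not tilt.
- tin_b: The other tin; size, handle, origin and axes as tin_a. Of the two, one hinge is free (its lid drops shut when let go), the other stiff (about 2 N more to lift at the handle; its lid stays where it is left). Which is which must be found out by lifting.
- tin_b_lid (a joint): Lid angle of tin_b, rad, as for tin_a.
Mind the look-alikes: they are no part of the job. What is shaped like the tin_a but blue is not meant.

How it is judged (in metres and radians):
On the way:
1. the lid of the good tin has been lifted well open (value of joint tin_a_lid above 0.45 rad), for 0.1 s.
At the end, for the whole second after the job is handed in: The stiff tin stands upright and at rest on the worktop 65 to 150 mm from where it started, towards the robot (its centre at x below 0.535 m), its lid still open by more than 0.35 rad (20 degrees); the good tin stands upright and at rest within 40 mm of its start with its lid shut (below 0.1 rad) (value of joint tin_a_lid below 0.1 rad and distance of tin_a from where it was at the start of the episode below 0.04 m and value of joint tin_b_lid above 0.35 rad and distance of tin_b from where it was at the start of the episode between 0.065 and 0.15 m and world x of tin_b below 0.535 m and angle between each of tin_a, tin_b's own z axis and vertical below 0.1 rad and height (world z) of tin_b below 0.01 m and linear speed of each of tin_a, tin_b below 0.02 m/s); the robot touches nothing.
It also fails if it takes over 61 s, if anything falls off the work surface, if the arm or the gripper's body presses on something with over 40 N, if the wrist force passes 120 N, or if a joint passes its speed limit or range.

## Robot

A 7-joint arm with a two-finger parallel gripper is mounted at the origin on a cart in front of the work surface, level with it; the furniture and walls round the work are solid. World frame = base frame: x ahead of the robot, y to its left, z up, the work surface at z = 0. Lengths are in m, angles in degrees, forces in N, time in s.
With the tool pointing down it reaches from about 0.425 to 0.875 m from the base axis. Payload 9.9 kg.
Tool frame: the origin (TCP) lies on the centre line of the jaws, within the pads' length; the fingertips stand 11 mm ahead of it and the grasp point (between the pads) lies 8 mm behind it (ctrl.finger_overhang is the distance from the TCP to the fingertips, in m); z points along the fingers, y is the line along which they close (so a half turn about z gives the same grasp; the last joint's range is limited). The gripper opens to 85 mm and grips with 20 to 120 N. Pads are 22 mm wide; open, the fingers measure 114 mm over their backs; the gripper's body (76 mm by 85 mm) begins 54 mm behind the grasp point. The pads swing forward as they close: fully open they stand 13 mm farther back than shut.
Start: joints at [-79.4, 32.985, 1.427, 82.34, -0.859, 64.687, -3.237], TCP at [0.179, 0.651, 0.242] pointing down, gripper open.
Joint ranges: [-157.87, 157.87], [-19.46, 123.44], [-87.15, 90], [11.01, 140.99], [-62.26, 242.26], [9.8, 113.94], [-161.44, 161.44]. Speed limits (degrees/s): [127.2, 127.2, 172.46, 172.46, 180, 180, 180].

## Interface

Orientations are given as a 3x3 rotation matrix whose columns are the frame's x, y, z axes.
In Python, from workcell import ctrl gives the robot as it stands. The module is installed in compiled form; this text tells all that it offers.
- The arm moves only by the shell command python3 -m pendant 'ROWS' [OPENING] [FORCE]. ROWS is JSON, a list of rows, each a list of 4 numbers: the shift along the tool's x, y, z normalised to -1 to 1, where 1 is 30 cm, then the turn about the tool's z normalised to -1 to 1, where 1 is pi/4 rad. In form: [[x, y, z, turn], ...]. A call has 1 to 8 rows; each row is the pose to reach, as a shift and turn from the pose commanded when the call began, along the tool's axes at that moment; what a row does not reach only later rows make up. A row lasts 1/12 s, in which the tool goes at most 41.7 mm and 7.16 degrees, less where a joint would pass 70% of its speed; a pose out of reach is approached as far as the arm can. A call with a number of a shift or a turn outside -1 to 1 is refused whole. A call with a gripper value outside its range is refused whole. OPENING is the closure, from 0 (fully open) to 1 (shut), set as the call begins (- or left out, the last holds). The fingers move at their own pace and stop on an object; FORCE is the grip in N (left out, the last holds). Time passes only in rows, so rows that repeat a pose let the fingers close. It gives the time, the measured TCP pose, the force, the opening and the grip force at its end, in the units of the state.
- ctrl.sense(): the state, without advancing time (a new reading comes with each control period).
- ctrl.get_image(name): name is "side" or "top"; returns the picture (420x560x3 uint8, red, green, blue); there is no depth.
- ctrl.camera_model(name): a dict with "fx", "fy", "cx", "cy" (pixels), "R" (3x3) and "t" (3): a world point X has camera coordinates R X + t. Camera axes: x right, y down, z forward; pixel columns grow to the right and rows downward; lengths in m; the calibration is good to about 2 mm. A picture is of the moment at which its call begins. camera_model takes no time and is no camera call.
- ctrl.finish_job(): hands the job in; it is judged then, once.
The state is a dict: "time_s": time; "joint_pos": joint angles; "joint_vel": joint speeds; "effort": joint torques, N m; "eef_pos": TCP position; "eef_rot": TCP orientation; "wrist_force": force on the tool from outside, world axes, zero at the start; "ft_torque": the same for the moment, N m; "opening": finger opening in m; "gripper_force": force on a finger pad.
Only numpy, scipy, OpenCV 4.12 (cv2) and the standard library are available. Lean on these libraries where they do the work, as an engineer would, in place of code of your own. Each camera call takes 0.05 s, during which the arm holds its last target. There are 200 camera calls.

## Working session

There is one attempt and no reset: what is moved stays moved. The work goes in short steps, Python scripts to look and compute and a shell command to move; the robot and the scene stay as the last step left them, time stands still between calls to the robot, and variables do not carry over. Pictures are saved under pics/ and viewed, at most 10 in all, crops included, and the job is handed in when it is done.

```bash
mkdir -p pics; python3 - <<'E'
from workcell import ctrl
import cv2,numpy as np
for n in("top","side"):
    cv2.imwrite(f"pics/{n}0.png",ctrl.get_image(n)[:,:,::-1])
    c=ctrl.camera_model(n);R=np.array(c["R"]);print(n,c["fx"],c["cx"],c["cy"],(-R.T@c["t"]).round(3),R.round(2).tolist())
s=ctrl.sense();print(s["time_s"],s["eef_pos"],np.round(s["eef_rot"],3).tolist())
E
```

```text
top 387.1364385270107 274.15361690161626 212.5495599947844 [ 0.369 -0.004  0.898] [[0.02, -1.0, 0.01], [-0.98, -0.02, -0.18], [0.18, -0.01, -0.98]]
side 453.41308223301354 273.20036293136235 204.77121443215427 [0.196 0.594 0.576] [[-0.87, -0.49, 0.01], [-0.3, 0.52, -0.8], [0.38, -0.71, -0.6]]
0.1 [0.17911816 0.65038845 0.24153841] [[-0.964, 0.266, -0.0], [0.266, 0.964, -0.001], [-0.0, -0.001, -1.0]]
```

View pics/top0.png

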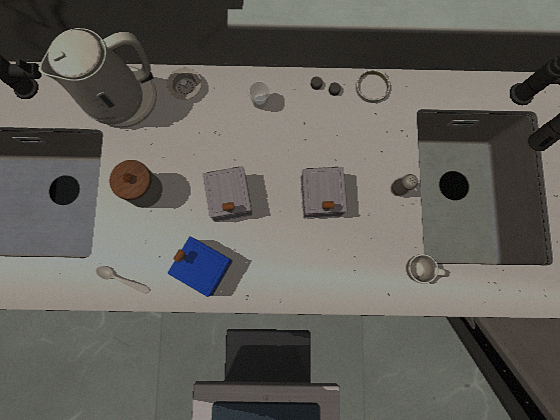

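View pics/side0.png

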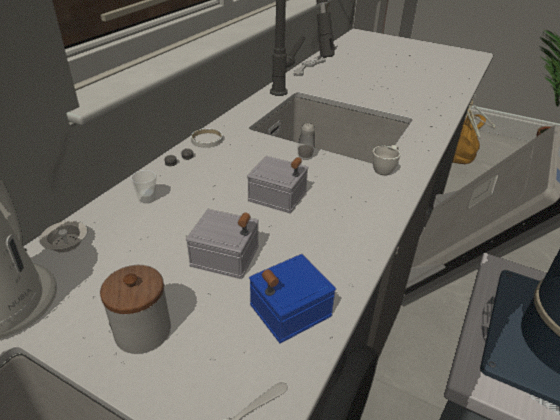

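Top view: grey tins at (228,193) and (323,191), with handles at (228,207) and (327,204). The blue look-alike at (200,267) and the round canister at (130,180) are not meant; the two grey, bar-handled tins fit the description. I'll measure the handles across both views, get yaw from the lid edges, and confirm with a crop.

```bash
cat > h.py <<'E'
from workcell import ctrl
import cv2,numpy as np
def cam(n):
    c=ctrl.camera_model(n);K=np.array([[c["fx"],0,c["cx"]],[0,c["fy"],c["cy"]],[0,0,1]]);return K,np.array(c["R"]),np.array(c["t"])
def plane(n,uv,z):
    K,R,t=cam(n);o=-R.T@t;d=R.T@np.linalg.inv(K)@np.array([*uv,1]);return o+d*(z-o[2])/d[2]
def tri(a,b):
    P=[ (lambda K,R,t:K@np.c_[R,t])(*cam(n)) for n in("top","side")]
    X=cv2.triangulatePoints(P[0],P[1],np.array(a,float).reshape(2,1),np.array(b,float).reshape(2,1)).ravel();return X[:3]/X[3]
def orange(im):
    h=cv2.cvtColor(im,cv2.COLOR_RGB2HSV);m=cv2.inRange(h,(3,130,60),(15,255,255))
    n,l,s,c=cv2.connectedComponentsWithStats(m);return [(c[i].round(1),s[i].tolist(),np.argwhere(l==i)[:,::-1]) for i in range(1,n) if s[i][4]>25]
E
python3 - <<'E'
from h import *
T=cv2.imread("pics/top0.png")[:,:,::-1].copy();S=cv2.imread("pics/side0.png")[:,:,::-1].copy()
for n,I in(("top",T),("side",S)):
    for c,s,p in orange(I):print(n,c,s)
hsv=cv2.cvtColor(T,cv2.COLOR_RGB2HSV)
print(hsv[185,225],hsv[185,320],hsv[215,240],hsv[240,300],hsv[190,290],hsv[185,262])
cv2.imwrite("pics/crop.png",np.vstack([cv2.resize(T[155:230,190:360,::-1],(680,300),interpolation=cv2.INTER_CUBIC),cv2.resize(S[145:280,160:330,::-1],(680,540))[:290]]))
E
```

```text
top [128.1 179. ] [110, 160, 40, 39, 962]
top [328.  204.3] [323, 201, 11, 7, 70]
top [227.8 205.9] [222, 202, 12, 8, 69]
top [178.5 255.4] [174, 250, 10, 12, 71]
side [295.8 162.2] [292, 158, 9, 10, 51]
side [243.4 219.2] [239, 214, 10, 13, 76]
side [268.8 276.9] [263, 270, 14, 16, 112]
side [129.5 278.7] [123, 274, 14, 11, 108]
side [127.3 308.8] [105, 302, 47, 12, 143]
[176  18 113] [  4  18 112] [155  35  44] [ 19  27 150] [ 17  30 151] [27 27 93]
```

View pics/crop.png

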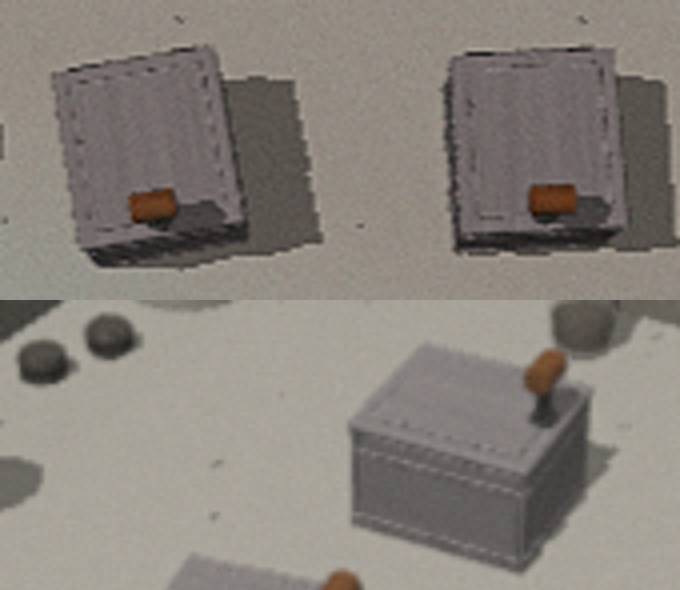

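The crop confirms two grey steel tins with wooden bars, both shut. Left lid corners in crop pixels are about (53,73), (214,47), (245,225), (80,245); right lid (452,58), (614,50), (622,228), (455,233).

```bash
python3 - <<'E'
from h import *
for nm,a,b,q in(("L",(227.8,205.9),(243.4,219.2),[(53,73),(214,47),(245,225),(80,245)]),("R",(328,204.3),(295.8,162.2),[(452,58),(614,50),(622,228),(455,233)])):
    print(nm,"handle",tri(a,b).round(4))
    C=np.array([plane("top",(190+u/4-.4,155+v/4-.4),.066) for u,v in q])
    f=(C[0]+C[1]-C[2]-C[3])/2;w=(C[0]+C[3]-C[1]-C[2])/2
    print(C.round(3)[:,:2].tolist(),"ctr",C.mean(0).round(3),"len",np.linalg.norm(f),np.linalg.norm(w),"yaw",np.degrees([np.arctan2(f[1],f[0]),np.arctan2(-w[0],w[1])]))
# blue extent
T=cv2.imread("pics/top0.png");h=cv2.cvtColor(T,cv2.COLOR_BGR2HSV);m=cv2.inRange(h,(105,150,40),(130,255,255));p=np.argwhere(m)[:,::-1]
B=cv2.boxPoints(cv2.minAreaRect(p.astype(np.float32)));print("blue",[plane("top",q,.066).round(3)[:2].tolist() for q in B])
E
```

```text
L handle [0.5262 0.0891 0.0975]
[[0.605, 0.15], [0.622, 0.062], [0.521, 0.042], [0.509, 0.131]] ctr [0.564 0.096 0.066] len 0.10048965087423999 0.0903380304999937 yaw [11.28800798  9.34276235]
R handle [ 0.5336 -0.1223  0.0971]
[[0.618, -0.071], [0.624, -0.162], [0.523, -0.165], [0.519, -0.073]] ctr [ 0.571 -0.118  0.066] len 0.10009449315063709 0.09112805122848648 yaw [1.36355069 3.37920924]
blue [[0.385, 0.215], [0.466, 0.173], [0.414, 0.079], [0.334, 0.123]]
```

```bash
cat > go.py <<'E'
import sys,numpy as np
from workcell import ctrl
# usage: go.py x y z yaw(deg of hinge-normal): gives row in tool units
x,y,z,yaw=map(float,sys.argv[1:]);s=ctrl.sense();R=np.array(s["eef_rot"])
d=R.T@(np.array([x,y,z])-s["eef_pos"])/0.3
a=np.degrees(np.arctan2(R[1,1],R[0,1]));t=-((90+yaw-a+90)%180-90)/45
print("t",s["time_s"],"pos",np.round(s["eef_pos"],4),"row",d.round(3).tolist(),"turn",round(t,3),"F",np.round(s["wrist_force"],1),"open",s["opening"],"gf",s["gripper_force"])
E
python3 go.py .526 .089 .2 10; python3 go.py .526 .089 .0885 10
```

```text
t 0.1 pos [0.1791 0.6504 0.2415] row [-1.612, -1.497, 0.141] turn -0.564 F [ 0.1  0.4 -0.4] open 0.08544595540702869 gf 0.0
t 0.1 pos [0.1791 0.6504 0.2415] row [-1.612, -1.496, 0.512] turn -0.564 F [ 0.1  0.4 -0.4] open 0.08544595540702869 gf 0.0
```

```bash
python3 -m pendant '[[-0.8,-0.75,0,0],[-0.8,-0.75,0,0],[-0.8,-0.75,0,0],[-0.8,-0.75,0,0],[-0.8,-0.75,0,0],[-0.8,-0.75,0,0],[-0.8,-0.75,0,0],[-0.8,-0.75,0,0]]' 0.3; python3 go.py .526 .089 .19 10
```

```text
time_s: 0.77
eef_pos: [0.3518, 0.3674, 0.2422]
eef_rot: [[-0.964, 0.266, 0.0], [0.266, 0.964, -0.001], [-0.0, -0.001, -1.0]]
wrist_force: [-0.1, 0.4, -0.8]
opening: 0.0596
gripper_force: 0.0
t 0.7667 pos [0.3518 0.3674 0.2422] row [-0.807, -0.74, 0.175] turn -0.566 F [-0.1  0.4 -0.8] open 0.05963879498623295 gf 0.0
```

```bash
python3 -m pendant '[[-0.8,-0.74,0.17,-0.57],[-0.8,-0.74,0.17,-0.57],[-0.8,-0.74,0.17,-0.57],[-0.8,-0.74,0.17,-0.57],[-0.8,-0.74,0.17,-0.57],[-0.8,-0.74,0.17,-0.57],[-0.8,-0.74,0.17,-0.57],[-0.8,-0.74,0.17,-0.57]]'; python3 go.py .526 .089 .0885 10
```

```text
time_s: 1.43
eef_pos: [0.5205, 0.0958, 0.1919]
eef_rot: [[-0.984, -0.178, -0.0], [-0.178, 0.984, -0.0], [0.0, -0.0, -1.0]]
wrist_force: [-0.0, -0.2, 0.5]
opening: 0.06
gripper_force: 0.0
t 1.4333 pos [0.5205 0.0958 0.1919] row [-0.014, -0.025, 0.345] turn 0.006 F [-0.  -0.2  0.5] open 0.06000999728401542 gf 0.0
```

```bash
python3 -m pendant '[[-0.01,-0.01,0.1,0],[-0.01,-0.01,0.15,0],[-0.01,-0.01,0.15,0]]' ; python3 go.py .526 .089 .0885 10; python3 - <<'E'
from h import *
T=ctrl.get_image("top");S=ctrl.get_image("side")
cv2.imwrite("pics/c1.png",np.hstack([cv2.resize(T[150:250,180:280,::-1],(400,400)),cv2.resize(S[120:280,170:330,::-1],(400,400))]))
E
```

```text
time_s: 1.68
eef_pos: [0.5219, 0.0938, 0.1442]
eef_rot: [[-0.984, -0.176, -0.005], [-0.176, 0.984, -0.002], [0.006, -0.001, -1.0]]
wrist_force: [-1.5, 0.2, 0.7]
opening: 0.0595
gripper_force: 0.0
t 1.6833 pos [0.5219 0.0938 0.1442] row [-0.012, -0.018, 0.186] turn 0.003 F [-1.5  0.2  0.7] open 0.059507940739172274 gf 0.0
```

View pics/c1.png

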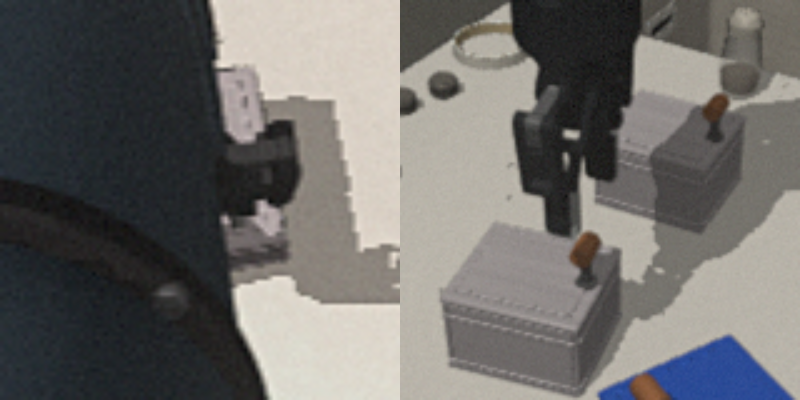

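Fingers are above the left tin and the handle bar is at crop (585,248). I'll check where the fingertips should project before descending.

```bash
python3 - <<'E'
from h import *
s=ctrl.sense();R0=np.array(s["eef_rot"]);K,R,t=cam("side")
for dy in(-.03,0,.03):
    X=s["eef_pos"]+R0@[0,dy,.011];p=K@(R@X+t);p=p[:2]/p[2];print(dy,X.round(3),400+(p[0]-170)*2.5,(p[1]-120)*2.5)
E
```

```text
-0.03 [0.528 0.066 0.136] 598.7807157495785 183.84444270026535
0 [0.523 0.095 0.136] 582.098400970906 208.77451396893264
0.03 [0.518 0.125 0.136] 564.3512384049043 235.29589505165177
```

```bash
python3 -m pendant '[[-0.012,-0.016,0.09,0],[-0.012,-0.016,0.15,0],[-0.012,-0.016,0.165,0],[-0.012,-0.016,0.165,0],[-0.012,-0.016,0.165,0]]'; python3 go.py .526 .089 .0885 10
```

```text
time_s: 2.2
eef_pos: [0.5282, 0.0919, 0.099]
eef_rot: [[-0.984, -0.179, 0.001], [-0.179, 0.984, 0.0], [-0.001, 0.0, -1.0]]
wrist_force: [-0.1, 0.1, -0.6]
opening: 0.0597
gripper_force: 0.0
t 2.2 pos [0.5282 0.0919 0.099 ] row [0.009, -0.008, 0.035] turn 0.007 F [-0.1  0.1 -0.6] open 0.05970352832292828 gf 0.0
```

```bash
python3 -m pendant '[[0.007,-0.007,0.03,0],[0.007,-0.007,0.033,0],[0.007,-0.007,0.033,0]]'; python3 -m pendant '[[0,0,0,0],[0,0,0,0],[0,0,0,0],[0,0,0,0],[0,0,0,0],[0,0,0,0]]' 1 30;  python3 go.py .526 .089 .0885 10
```

```text
time_s: 2.45
eef_pos: [0.526, 0.0887, 0.088]
eef_rot: [[-0.984, -0.178, -0.0], [-0.178, 0.984, -0.0], [0.0, -0.0, -1.0]]
wrist_force: [-0.7, 0.3, -0.4]
opening: 0.0596
gripper_force: 0.0
time_s: 2.95
eef_pos: [0.5263, 0.0885, 0.088]
eef_rot: [[-0.984, -0.177, 0.0], [-0.177, 0.984, -0.0], [-0.0, -0.0, -1.0]]
wrist_force: [0.1, -2.2, 2.5]
opening: 0.0234
gripper_force: 32.9
t 2.95 pos [0.5263 0.0885 0.088 ] row [0.001, 0.002, -0.002] turn 0.005 F [ 0.1 -2.2  2.5] open 0.023403649974410634 gf 32.884538769721985
```

```bash
python3 -m pendant '[[-0.012,0,-0.026,0],[-0.025,0,-0.05,0],[-0.041,0,-0.073,0],[-0.059,0,-0.095,0],[-0.079,0,-0.115,0],[-0.1,0,-0.134,0],[-0.123,0,-0.15,0],[-0.15,0,-0.167,0]]'; python3 -m pendant '[[0,0,0,0],[0,0,0,0],[0,0,0,0],[0,0,0,0]]';  python3 - <<'E'
from h import *
S=ctrl.get_image("side");cv2.imwrite("pics/c2.png",cv2.resize(S[120:300,150:350,::-1],(600,540)))
E
```

```text
time_s: 3.62
eef_pos: [0.5708, 0.0968, 0.1384]
eef_rot: [[-0.984, -0.178, -0.001], [-0.178, 0.984, -0.0], [0.001, -0.0, -1.0]]
wrist_force: [-0.1, -0.5, -5.8]
opening: 0.0235
gripper_force: 31.3
time_s: 3.95
eef_pos: [0.5706, 0.0969, 0.1382]
eef_rot: [[-0.984, -0.178, 0.001], [-0.178, 0.984, 0.0], [-0.001, 0.0, -1.0]]
wrist_force: [-1.1, -2.2, 2.3]
opening: 0.0232
gripper_force: 32.1
```

View pics/c2.png

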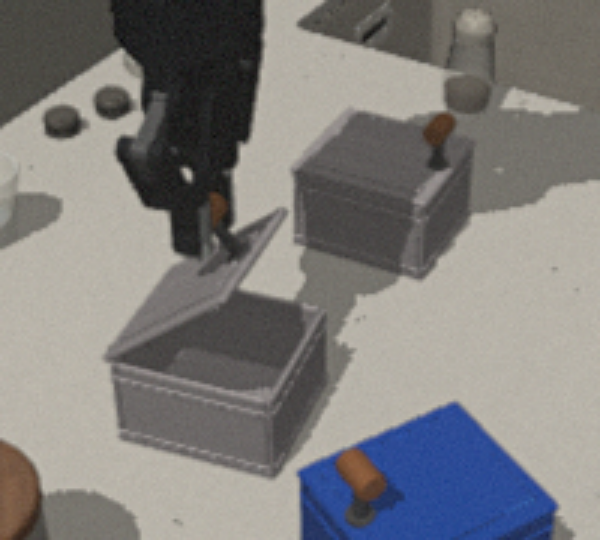

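The left lid is held open at about 40° (bar at (215,210) in the crop). Let go.

```bash
python3 -m pendant '[[0,0,0,0],[0,0,0,0],[0,0,0,0],[0,0,0,0],[0,0,0,0],[0,0,0,0],[0,0,0,0],[0,0,0,0]]' 0.3;  python3 - <<'E'
from h import *
S=ctrl.get_image("side");cv2.imwrite("pics/c3.png",cv2.resize(S[120:300,150:350,::-1],(600,540)))
for c,s,p in orange(S):print(c,s)
E
```

```text
time_s: 4.67
eef_pos: [0.5704, 0.0968, 0.138]
eef_rot: [[-0.984, -0.178, 0.0], [-0.178, 0.984, -0.0], [-0.0, -0.0, -1.0]]
wrist_force: [0.8, -0.4, 0.1]
opening: 0.0595
gripper_force: 0.0
[243.4 219.7] [238, 214, 12, 13, 84]
[268.7 276.3] [263, 270, 14, 15, 105]
[129.6 279. ] [123, 274, 14, 12, 108]
[127.  308.9] [105, 302, 45, 12, 132]
```

View pics/c3.png

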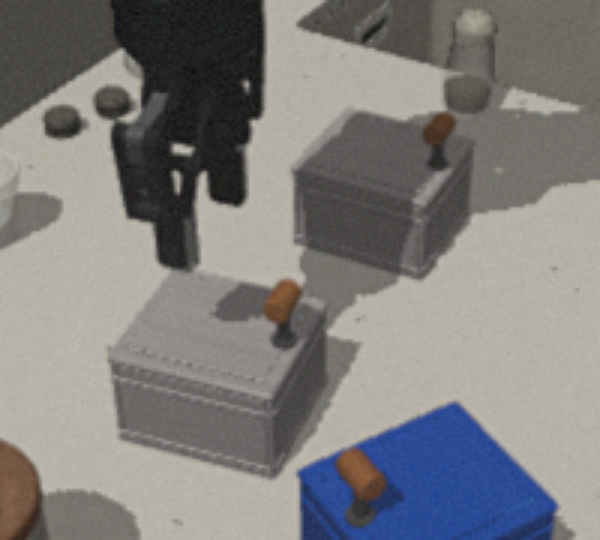

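The left lid fell shut (bar back at its start pixel), so left is the good tin. Next is the right one.

```bash
python3 go.py .532 -.121 .16 2.5
```

```text
t 4.7167 pos [0.5705 0.0968 0.138 ] row [0.255, -0.692, -0.073] turn 0.172 F [ 0.4 -0.6  0.5] open 0.059676748175083505 gf 0.0
```

```bash
python3 -m pendant '[[0,0,-0.073,0],[0.1,-0.27,-0.073,0.06],[0.2,-0.54,-0.073,0.12],[0.255,-0.69,-0.073,0.172],[0.255,-0.69,-0.073,0.172],[0.255,-0.69,-0.073,0.172],[0.255,-0.69,-0.073,0.172],[0.255,-0.69,-0.073,0.172]]'; python3 go.py .532 -.121 .0885 2.5
```

```text
time_s: 5.38
eef_pos: [0.5307, -0.1256, 0.1601]
eef_rot: [[-0.999, -0.037, -0.0], [-0.037, 0.999, -0.002], [0.0, -0.002, -1.0]]
wrist_force: [-0.7, -0.1, -0.2]
opening: 0.0599
gripper_force: 0.0
t 5.3833 pos [ 0.5307 -0.1256  0.1601] row [-0.005, 0.016, 0.239] turn -0.009 F [-0.7 -0.1 -0.2] open 0.059873369251776366 gf 0.0
```

```bash
python3 -m pendant '[[-0.005,0.01,0.08,0],[-0.005,0.01,0.15,0],[-0.005,0.01,0.2,0],[-0.005,0.01,0.23,0],[-0.005,0.01,0.238,0],[-0.005,0.01,0.238,0]]'; python3 go.py .532 -.121 .0885 2.5;python3 -m pendant '[[0,0,0,0],[0,0,0,0],[0,0,0,0],[0,0,0,0],[0,0,0,0],[0,0,0,0]]' 1 30
```

```text
time_s: 5.88
eef_pos: [0.5334, -0.1167, 0.0882]
eef_rot: [[-0.999, -0.045, -0.001], [-0.045, 0.999, 0.0], [0.001, 0.0, -1.0]]
wrist_force: [0.3, -0.3, -0.1]
opening: 0.0597
gripper_force: 0.0
t 5.8833 pos [ 0.5334 -0.1167  0.0882] row [0.005, -0.014, -0.001] turn 0.001 F [ 0.3 -0.3 -0.1] open 0.059679288242195455 gf 0.0
time_s: 6.38
eef_pos: [0.5336, -0.1182, 0.0894]
eef_rot: [[-0.999, -0.043, 0.001], [-0.043, 0.999, -0.001], [-0.001, -0.001, -1.0]]
wrist_force: [-1.4, -3.3, 7.0]
opening: 0.0237
gripper_force: 31.2
```

```bash
python3 -m pendant '[[-0.012,0,-0.026,0],[-0.025,0,-0.05,0],[-0.041,0,-0.073,0],[-0.059,0,-0.095,0],[-0.079,0,-0.115,0],[-0.1,0,-0.134,0],[-0.123,0,-0.15,0],[-0.145,0,-0.164,0]]'; python3 -m pendant '[[0,0,0,0],[0,0,0,0],[0,0,0,0]]';python3 -m pendant '[[0,0,0,0],[0,0,0,0],[0,0,0,0],[0,0,0,0],[0,0,0,0],[0,0,0,0],[0,0,0,0]]' 0.3;  python3 - <<'E'
from h import *
S=ctrl.get_image("side");cv2.imwrite("pics/c4.png",cv2.resize(S[80:260,180:380,::-1],(600,540)))
for c,s,p in orange(S):print(c,s)
E
```

```text
time_s: 7.05
eef_pos: [0.5775, -0.1152, 0.1381]
eef_rot: [[-0.999, -0.044, -0.0], [-0.044, 0.999, 0.0], [0.0, 0.0, -1.0]]
wrist_force: [-1.1, 0.3, -7.7]
opening: 0.0228
gripper_force: 29.7
time_s: 7.3
eef_pos: [0.5777, -0.1153, 0.138]
eef_rot: [[-0.999, -0.044, 0.002], [-0.044, 0.999, 0.0], [-0.002, 0.0, -1.0]]
wrist_force: [1.9, 1.2, -1.5]
opening: 0.0229
gripper_force: 30.4
time_s: 7.88
eef_pos: [0.5768, -0.1156, 0.1377]
eef_rot: [[-0.999, -0.044, -0.0], [-0.044, 0.999, -0.0], [0.0, -0.0, -1.0]]
wrist_force: [-0.2, 0.4, -0.6]
opening: 0.06
gripper_force: 0.0
[277.1 137.1] [275, 134, 6, 8, 28]
[243.5 219.8] [239, 214, 10, 13, 81]
[268.9 276.6] [263, 270, 15, 15, 113]
[129.5 278.7] [123, 274, 14, 11, 101]
[127.5 308.5] [104, 301, 47, 13, 152]
```

View pics/c4.png

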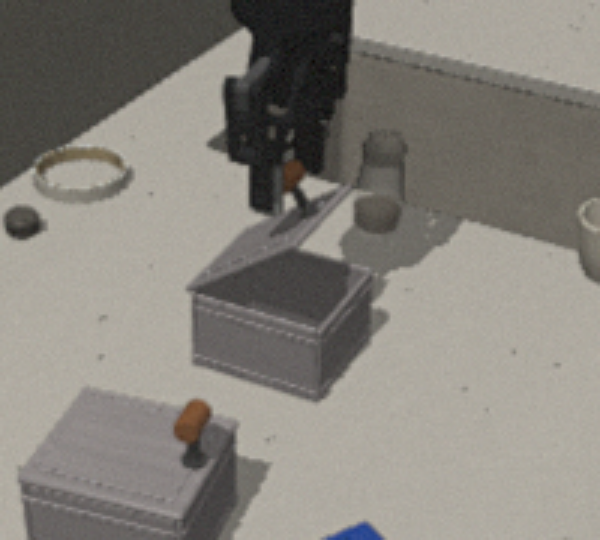

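The right lid stays up (bar at crop (292,175)), so right is the stiff tin. I'll rise, go behind it, descend, and push with slightly spread fingers on the back wall.

```bash
python3 -m pendant '[[0,0,-0.13,0],[0,0,-0.26,0],[0,0,-0.31,0],[-0.13,0,-0.31,0],[-0.26,0,-0.31,0],[-0.355,0,-0.31,0],[-0.355,0,-0.31,0],[-0.355,0,-0.31,0]]'; python3 -m pendant '[[0,0,0,0],[0,0,0,0],[0,0,0,0]]' 0.5;python3 go.py .683 -.111 .045 2.5
```

```text
time_s: 8.6
eef_pos: [0.6839, -0.1104, 0.2295]
eef_rot: [[-0.999, -0.045, -0.001], [-0.045, 0.999, 0.0], [0.001, 0.0, -1.0]]
wrist_force: [-1.0, -0.2, -0.2]
opening: 0.0598
gripper_force: 0.0
time_s: 8.85
eef_pos: [0.6824, -0.1113, 0.2311]
eef_rot: [[-0.999, -0.043, -0.0], [-0.043, 0.999, -0.0], [0.0, -0.0, -1.0]]
wrist_force: [0.1, -0.4, 0.5]
opening: 0.0431
gripper_force: 0.0
t 8.85 pos [ 0.6824 -0.1113  0.2311] row [-0.002, 0.001, 0.62] turn -0.001 F [ 0.1 -0.4  0.5] open 0.043125659446454634 gf 0.0
```

```bash
python3 -m pendant '[[0,0,0.12,0],[0,0,0.24,0],[0,0,0.36,0],[0,0,0.46,0],[0,0,0.55,0],[0,0,0.6,0],[0,0,0.62,0],[0,0,0.62,0]]'; python3 -m pendant '[[0.03,0,0,0],[0.06,0,0,0],[0.08,0,0,0],[0.08,0,0,0]]'; python3 - <<'E'
from h import *
S=ctrl.get_image("side");cv2.imwrite("pics/c5.png",cv2.resize(S[60:240,180:380,::-1],(600,540)))
for c,s,p in orange(S)[:2]:print(c,s)
E
```

```text
time_s: 9.52
eef_pos: [0.6821, -0.1109, 0.0437]
eef_rot: [[-0.999, -0.044, -0.002], [-0.044, 0.999, 0.0], [0.002, 0.0, -1.0]]
wrist_force: [-0.5, -0.3, -0.0]
opening: 0.0428
gripper_force: 0.0
time_s: 9.85
eef_pos: [0.6588, -0.1125, 0.0464]
eef_rot: [[-0.999, -0.043, 0.001], [-0.043, 0.999, -0.0], [-0.001, -0.001, -1.0]]
wrist_force: [-0.4, -0.1, -0.2]
opening: 0.0426
gripper_force: 0.0
[275.3 138.5] [271, 134, 10, 10, 63]
[243.5 219.7] [239, 214, 11, 13, 79]
```

View pics/c5.png

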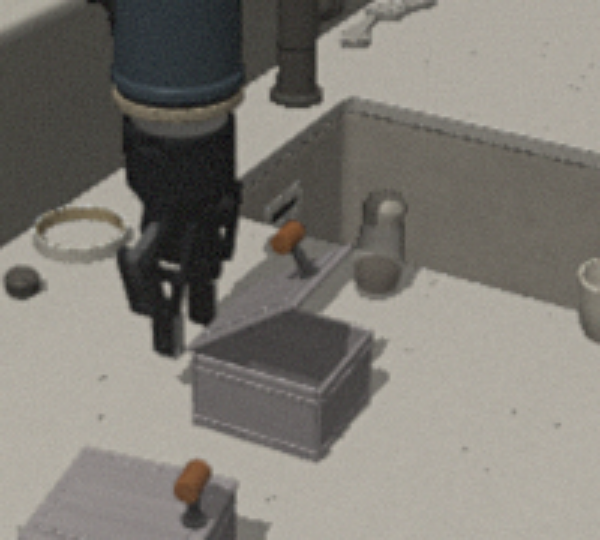

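```bash
python3 -m pendant '[[0.02,0,0,0],[0.04,0,0,0],[0.06,0,0,0],[0.08,0,0,0],[0.1,0,0,0],[0.12,0,0,0],[0.14,0,0,0],[0.14,0,0,0]]'; python3 - <<'E'
from h import *
S=ctrl.get_image("side")
for c,s,p in orange(S)[:2]:print(c,s)
E
```

```text
time_s: 10.57
eef_pos: [0.616, -0.1139, 0.0448]
eef_rot: [[-0.999, -0.043, -0.001], [-0.043, 0.999, 0.0], [0.001, 0.0, -1.0]]
wrist_force: [1.6, -1.1, 0.1]
opening: 0.0427
gripper_force: 0.4
[288.4 141.7] [284, 137, 10, 10, 64]
[243.3 219.8] [239, 214, 10, 13, 81]
```

Sliding works. Continue about 68 mm more.

```bash
python3 -m pendant '[[0.03,0,0,0],[0.06,0,0,0],[0.09,0,0,0],[0.12,0,0,0],[0.15,0,0,0],[0.18,0,0,0],[0.21,0,0,0],[0.23,0,0,0]]';  python3 -m pendant '[[0,0,0,0],[0,0,0,0],[-0.05,0,0,0],[-0.1,0,0,0],[-0.15,0,0,0],[-0.2,0,0,0],[-0.2,0,0,0]]'; python3 - <<'E'
from h import *
S=ctrl.get_image("side");T=ctrl.get_image("top")
cv2.imwrite("pics/c6.png",np.hstack([cv2.resize(S[80:260,200:400,::-1],(400,360)),cv2.resize(T[140:320,200:400,::-1],(400,360))]))
a=orange(S);b=orange(T)
for c,s,p in a+b:print(c,s)
E
```

```text
time_s: 11.28
eef_pos: [0.5468, -0.1169, 0.0447]
eef_rot: [[-0.999, -0.044, -0.001], [-0.044, 0.999, -0.0], [0.001, 0.0, -1.0]]
wrist_force: [3.7, 1.0, -0.4]
opening: 0.0425
gripper_force: 2.0
time_s: 11.87
eef_pos: [0.6108, -0.1135, 0.0445]
eef_rot: [[-0.999, -0.045, 0.001], [-0.045, 0.999, 0.0], [-0.002, 0.0, -1.0]]
wrist_force: [1.1, 1.0, 0.2]
opening: 0.0424
gripper_force: 0.0
[321.3 150.3] [317, 145, 10, 11, 70]
[243.4 219.7] [239, 214, 10, 13, 78]
[268.9 276.8] [263, 270, 14, 16, 118]
[129.6 278.6] [123, 274, 14, 10, 105]
[126.9 308.3] [103, 300, 49, 14, 149]
[126.5 179.3] [110, 160, 40, 40, 763]
[227.  206.4] [222, 203, 11, 8, 71]
[178.7 255.5] [174, 250, 11, 12, 72]
```

View pics/c6.png

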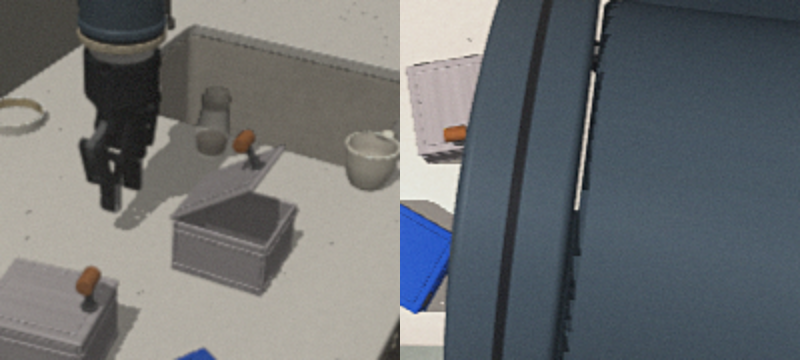

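```bash
python3 -m pendant '[[-0.05,0,0,0],[-0.05,0,-0.13,0],[-0.05,0,-0.26,0],[-0.05,0,-0.39,0],[-0.05,0,-0.52,0],[-0.05,0,-0.6,0],[-0.05,0,-0.6,0],[-0.05,0,-0.6,0]]'; python3 - <<'E'
from h import *
S=ctrl.get_image("side")
c=[o[0] for o in orange(S)];print(c[:2])
for z in(.135,.143,.15):print((plane("side",c[0],z)-plane("side",(275.3,138.5),z)).round(4),plane("side",c[0],z).round(3))
print("good",(plane("side",c[1],.097)-plane("side",(243.4,219.2),.097)).round(4))
print(np.round(ctrl.sense()["wrist_force"],1))
E
```

```text
time_s: 12.63
eef_pos: [0.6227, -0.1139, 0.226]
eef_rot: [[-0.999, -0.043, 0.002], [-0.043, 0.999, -0.0], [-0.002, -0.0, -1.0]]
wrist_force: [0.6, -0.5, -1.3]
opening: 0.0427
gripper_force: 0.0
[array([321.5, 150.2]), array([243.4, 219.5])]
[-0.1007 -0.0042  0.    ] [ 0.485 -0.131  0.135]
[-0.0989 -0.0041  0.    ] [ 0.479 -0.118  0.143]
[-0.0973 -0.004   0.    ] [ 0.475 -0.106  0.15 ]
good [-0.0004  0.0007  0.    ]
[-0.5 -0.2 -0.8]
```

The stiff tin moved about 98 mm. Its lid handle is at z≈0.143, which means roughly 39° open. The good tin hasn't moved and is shut.

```bash
python3 -c "
from workcell import ctrl
print(ctrl.finish_job())"
```

```text
the job is handed in; nothing more can be done
None
```

The job is handed in, with no verdict shown: the right tin is the stiff one and now stands about 98 mm nearer with its lid open about 39°, and the good left tin, tested at about 40°, is shut in its place.

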